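# Clear the teapot and hold the angle gauge on its mark

### The job

A teapot has been parked on the posts of the drone assembly stand: lift it off by its overhead handle and set it gently upright on the counter beside the stand, letting go of it. Then take the pendulum angle gauge by the grip on its top, rest the underside of its foot lightly on the round-topped stud in the middle of the stand, and rock the gauge sideways until its swinging pointer settles on the raised mark of the dial's ring. Finish while still holding the gauge there, steady, pressed lightly on the stud and touching nothing else; leave the tin, the jar and the screwdriver where they are.

Things in the scene. Friction and masses are not known exactly. Their poses are not given: they have to be found in the camera images.
- table: The fixed counter top; its surface is z = 0. A thin blue work mat on it (1 mm) is only a look.
- stand: Fixed aluminium plate 120 x 120 x 10 mm with four upright steel posts (10 mm across, tops 55 mm above the counter) at x, y = +-40 mm of its own frame. Origin: centre of the plate's underside, on the counter; z up. At the start the teapot stands on the four posts.
- stud: Fixed steel stud in the middle of the stand's plate, between the posts: 32 mm across, with a full half-ball top of 16 mm radius (ball centre 24 mm, top 40 mm above the counter). Origin: on the counter on the stud's axis; z up.
- stud_top (a point): The topmost point of the stud's round top, 40 mm above the counter.
- teapot: Loose closed steel teapot, 0.3 to 0.6 kg. Base 128 mm across, belly 140 mm across, body with lid knob 96 mm high; spout towards its +x, reaching 98 mm from the axis, 80 mm up. Overhead handle fixed on side bars at y = +-58 mm. Origin: centre of the underside; z up.
- teapot_handle (a point): Middle of the handle's black grip bar, 135 mm above the teapot's underside, over its axis. The bar is round, 14 mm thick, 92 mm long, and runs along y of this frame; 32 mm free between the lid knob and the bar's underside.
- gauge: Loose pendulum angle gauge, 0.25 to 0.45 kg, upright on the counter, dial looking away from the robot, more or less to its left. Origin: centre of the foot's flat underside; z up; x points out of the dial; y sideways in the dial's plane. Foot 36 (x) x 50 (y) x 12 mm; round housing 96 mm across, centre 62 mm up, 29 mm thick with ring and mark. Rocking sideways = turning it about its x axis.
- gauge_foot (a point): Centre of the flat underside of the gauge's foot.
- gauge_grip (a point): Middle of the plain grip block on top of the gauge, 135 mm above the foot's underside; axes as the gauge's. The block is 20 (x) x 26 (y) mm and stands free from 110 to 153 mm above the underside.
- gauge_pointer (a joint): Angle (rad) of the weighted pointer about the gauge's x axis, relative to the gauge: 0 = pointing at the foot, positive = towards the gauge's +y. Hangs by gravity, swings freely, settles in about a second; turning the gauge about its own +x by an angle makes the settled pointer read minus that angle.
- gauge_ring (a joint): Angle (rad) of the dial's ring with its raised mark, in the same sense as gauge_pointer: the pointer is on the mark when both read alike. The ring stays as found; the mark is 0.14 to 0.38 rad towards +y.
- pointer_tip (a point): Tip of the dark steel pointer, 38 mm from the pivot (the pivot is at the housing's centre).
- mark (a point): Inner end of the mark, a dark steel bar 4 mm wide across the aluminium ring, 38 mm from the pivot: the tip meets it when the pointer is on the mark.
- tin: Bystander: low round tip-cleaner tin 68 mm across, about 50 mm high with its copper wool. Origin: centre of the underside.
- jar: Bystander: small clear jar with a cap, 48 mm across, 75 mm high. Origin: centre of the underside.
- driver: Bystander: screwdriver lying on the counter, about 0.2 m long, along its x axis, at most 35 mm high. Origin: under its middle.

How it is judged:
By the outcome, as a careful person would: the job done as asked, in the order asked, and still so for the second after the job is handed in, while the arm keeps its last pose, push and grip.
It also fails if it takes over 64 s, if anything falls off the work surface, if the arm or the gripper's body presses on something with over 40 N, if the wrist force passes 120 N, or if a joint passes its speed limit or range.

### The arm

A 6-joint arm with a two-finger parallel gripper is mounted at the origin on the work surface. World frame = base frame: x ahead of the robot, y to its left, z up, the work surface at z = 0. Lengths are in m, angles in degrees, forces in N, time in s.
With the tool pointing down it reaches from about 0.3 to 0.75 m from the base axis. Payload 8.5 kg.
Tool frame: the origin (TCP) lies on the centre line of the jaws, within the pads' length; the fingertips stand 11 mm ahead of it and the grasp point (between the pads) lies 8 mm behind it; x points along the fingers, y is the direction in which the jaws open and shut, and the axes are right-handed (so a half turn about x gives the same grasp; the last joint's range is limited). The gripper opens to 85 mm and grips with 20 to 120 N. Pads are 22 mm wide; open, the fingers measure 114 mm over their backs; the gripper's body (76 mm by 85 mm) begins 54 mm behind the grasp point. The pads swing forward as they close: fully open they stand 13 mm farther back than shut.
Start: joints at [-84.127, 21.807, 74.336, -0, 83.858, -12.336], TCP at [0.172, -0.522, 0.242] pointing down, gripper open.
Joint ranges: [-178.18, 178.18], [-50.72, 133.34], [12.68, 142.11], [-81.47, 261.47], [9.98, 163.14], [-165.26, 165.26]. Speed limits (degrees/s): [136.94, 136.94, 180, 180, 180, 180].

### API

Orientations are given as a 3x3 rotation matrix whose columns are the frame's x, y, z axes.
In Python, from rig import env gives the robot as it stands.
- The arm moves only by the tool carry_out, never from a script. Its argument "motion" is a list that holds one entry, the list of rows, each a list of 7 numbers: the shift along the tool's x, y, z in cm, then the turn, a rotation vector about the tool's x, y, z in rad, then the finger opening in cm, from 0 to 8.54. A call has 1 to 5 rows; each row is the pose to reach, as a shift and turn from the pose commanded when the call began, along the tool's axes at that moment; what a row does not reach only later rows make up. A row lasts 1/12 s, in which the tool goes at most 41.7 mm and 7.16 degrees, less where a joint would pass 70% of its speed; a pose out of reach is approached as far as the arm can. A call with a gripper value outside its range is refused whole. The fingers move at their own pace and stop on an object; "grip_force" is the grip in N (left out, the last holds). Time passes only in rows, so rows that repeat a pose let the fingers close. It gives the time, the measured TCP pose, the force and the opening at its end, in the units of the state.
- env.observe(): the state, without advancing time (a new reading comes with each control period).
- env.get_image(name): name is "scene" or "top" or "wrist"; returns a dict with "image" (400x640x3 uint8, red, green, blue), "fov_y" (degrees; the focal length in pixels is half the picture's height over the tangent of half this angle, whatever the lens; pixels are square), "cx", "cy" (the principal point, pixels), "R" (3x3) and "t" (3): a world point X has camera coordinates R X + t. Camera axes: x right, y down, z forward; pixel columns grow to the right and rows downward; lengths in m; the calibration is good to about 2 mm. A picture is of the moment at which its call begins. There is no depth.
- env.close_job(): hands the job in, once; it reports no verdict.
The state is a dict: "time_s": time; "q": joint angles; "qvel": joint speeds; "joint_efforts": joint torques, N m; "position": TCP position; "tool_rot": TCP orientation; "ft_force": force on the tool from outside, world axes, zero at the start; "wrist_torque": the same for the moment, N m; "grip_width": finger opening in m.
Only numpy, scipy, OpenCV 4.12 (cv2) and the standard library are available. Lean on these libraries where they do the work, as an engineer would, in place of code of your own. Each camera call takes 0.05 s, during which the arm holds its last target. There are 200 camera calls.

## Working session

There is one attempt and no reset: what is moved stays moved. The work goes in short steps, Python scripts to look and compute and a tool call to move; the robot and the scene stay as the last step left them, time stands still between calls to the robot, and variables do not carry over. Pictures are saved under pics/ and viewed, on a budget of 10 in all, crops included, one or two more only if the job needs it, and the job is handed in when it is done.

Besides the shell and the picture viewer there is one more tool, called after "Request:" in YAML: its name, and indented under it one key for each argument. carry_out: Moves the arm, as the interface text tells. Its arguments: {"type":"object","properties":{"motion":{"type":"array","items":{"type":"array","items":{"type":"array","items":{"type":"number"}}}},"grip_force":{"type":"number"}},"required":["motion"]}

```bash
mkdir -p pics; ls; cat > h.py <<'E'
import numpy as np, cv2, json
from rig import env
def snap(n,f):
    d=env.get_image(n); im=np.array(d.pop("image")); cv2.imwrite(f"pics/{f}.png",im[:,:,::-1])
    json.dump({k:np.array(v).tolist() for k,v in d.items()},open(f"pics/{f}.json","w")); return im
def cam(f):
    d=json.load(open(f"pics/{f}.json")); F=200/np.tan(np.radians(d["fov_y"]/2))
    return F,d["cx"],d["cy"],np.array(d["R"]),np.array(d["t"])
def ray(f,u,v):
    F,cx,cy,R,t=cam(f); r=R.T@np.array([(u-cx)/F,(v-cy)/F,1]); return -R.T@t, r/np.linalg.norm(r)
def atz(f,u,v,z):
    o,r=ray(f,u,v); return o+r*(z-o[2])/r[2]
def proj(f,X):
    F,cx,cy,R,t=cam(f); c=R@np.array(X)+t; return np.array([cx+F*c[0]/c[2],cy+F*c[1]/c[2]])
def tri(*obs):
    A=np.zeros((3,3));b=np.zeros(3)
    for f,u,v in obs:
        o,r=ray(f,u,v);P=np.eye(3)-np.outer(r,r);A+=P;b+=P@o
    return np.linalg.solve(A,b)
E
python3 - <<'E'
from h import *
for n in("top","scene"):
    snap(n,n+"0"); c=cam(n+"0"); print(n,c[0],(-c[3].T@c[4]).round(3))
s=env.observe(); print(np.array(s["tool_rot"]).round(3),s["time_s"],s["grip_width"])
E
```

```text
pics
top 365.2218877470048 [ 0.46  -0.019  1.227]
scene 374.6727452092046 [1.155 0.709 0.745]
[[-0.     0.312 -0.95 ]
 [ 0.001 -0.95  -0.312]
 [-1.    -0.001 -0.   ]] 0.1 0.08508554763485178
```

View pics/top0.png

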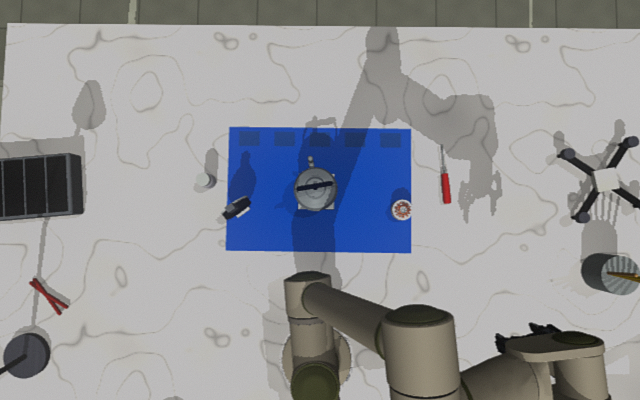

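View pics/scene0.png

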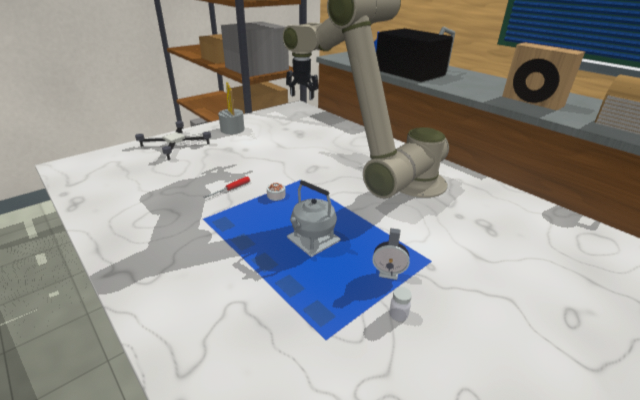

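The top view shows the teapot handle from about (297,189) to (332,184), the gauge at (237,208), the jar at (206,180), the tin at (401,210) and the driver at (445,175). The scene view shows the dial at (391,260). I'll enlarge both in one picture.

```bash
python3 - <<'E'
from h import *
a=cv2.imread("pics/top0.png")[150:250,190:350];b=cv2.imread("pics/scene0.png")[170:290,270:430]
a=cv2.resize(a,None,fx=5,fy=5,interpolation=cv2.INTER_CUBIC)[:300]
a=cv2.resize(cv2.imread("pics/top0.png")[150:222,190:350],(640,288),interpolation=cv2.INTER_CUBIC)
b=cv2.resize(cv2.imread("pics/scene0.png")[175:253,285:345],(240,312),interpolation=cv2.INTER_CUBIC)
c=cv2.resize(cv2.imread("pics/scene0.png")[222:286,360:420],(300,320),interpolation=cv2.INTER_CUBIC)
o=np.zeros((600,640,3),np.uint8);o[:288]=a;o[288:,:240]=b;o[280:600,300:600]=c
cv2.imwrite("pics/z0.png",o)
E
```

```text
(no output)
```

View pics/z0.png

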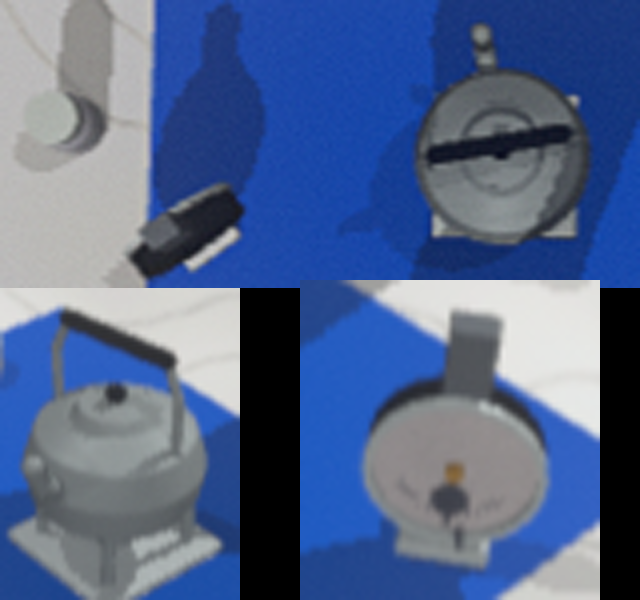

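Enlarged: handle ends are at top px (297.5,188.8) and (333,183); the grip top centre is at (229.5,208.2). The housing runs from about (224,215) to (249,201). On the dial the mark sits slightly right of the pointer, i.e. towards +y.

```bash
python3 - <<'E'
from h import *
a=atz("top0",297.5,188.8,.19);b=atz("top0",333,183,.19);m=(a+b)/2
print("handle",a,b,m,np.linalg.norm(a-b),np.degrees(np.arctan2(*(a-b)[1::-1])))
f=lambda u,v:("scene0",285+u/4,175+(v-288)/4)
print(tri(("top0",297.5,188.8),f(175,360)),tri(("top0",333,183),f(65,318)))
g=atz("top0",229.5,208.2,.153);print("grip top",g, tri(("top0",229.5,208.2),("scene0",360+475/5-60,222+(320-280)/5)))
for n,u,v,z in(("hous1",224,215,.062),("hous2",249.5,201,.062),("tin",401,210,.05),("jar",203,180,.075),("drv tip",442,146,.01),("drv end",447,203,.03),("plate",190+433/4,150+236/4,.01),("plate",190+578/4,150+237/4,.01),("plate",190+575/4,150+98/4,.01)):
    print(n,atz("top0",u,v,z).round(3))
s=env.observe();print(s["ft_force"])
E
```

```text
handle [0.54381512 0.05834498 0.19      ] [ 0.5618329 -0.0425744  0.19     ] [0.55282401 0.00788529 0.19      ] 0.10251517616371948 100.1227219580848
[0.54256457 0.05953399 0.19002128] [ 0.56082113 -0.04137788  0.18515378]
grip top [0.48662291 0.26056079 0.153     ] [0.48704325 0.26045521 0.1516169 ]
hous1 [0.467 0.301 0.062]
hous2 [0.513 0.221 0.062]
tin [ 0.492 -0.265  0.05 ]
jar [0.577 0.368 0.075]
drv tip [ 0.709 -0.411  0.01 ]
drv end [ 0.517 -0.42   0.03 ]
plate [0.491 0.068 0.01 ]
plate [ 0.492 -0.053  0.01 ]
plate [ 0.608 -0.049  0.01 ]
[0.03951831 0.17220952 0.07866537]
```

```bash
cat >> h.py <<'E'
from scipy.spatial.transform import Rotation as Ro
def pose():
    s=env.observe(); return np.array(s["position"]),np.array(s["tool_rot"])
def down(h):  # tool down, tool y at heading h deg
    h=np.radians(h); x=np.array([0,0,-1.]);y=np.array([np.cos(h),np.sin(h),0]);return np.c_[x,y,np.cross(x,y)]
def plan(p1,R1,n,start=None):  # prints the shift cm/turn rad of n equal calls, in tool axes
    p,R=start or pose(); w=Ro.from_matrix(R.T@R1).as_rotvec(); dR=Ro.from_rotvec(w/n).as_matrix(); d=(np.array(p1)-p)/n
    for k in range(n):
        print((R.T@d*100).round(2).tolist(),(w/n).round(3).tolist()); R=R@dR
    return np.array(p1),R1
E
python3 - <<'E'
from h import *
plan([.552,.008,.25],down(10),4)
E
```

```text
[-0.19, -9.62, -13.17] [-0.357, -0.0, 0.0]
[-0.2, -4.41, -15.7] [-0.357, -0.0, 0.0]
[-0.2, 1.35, -16.25] [-0.357, -0.0, 0.0]
[-0.2, 6.94, -14.76] [-0.357, -0.0, 0.0]
```

Request:
carry_out:
  motion:
    - [[-0.19,-9.62,-13.17,-0.357,0,0,8.5],[-0.19,-9.62,-13.17,-0.357,0,0,8.5],[-0.19,-9.62,-13.17,-0.357,0,0,8.5],[-0.19,-9.62,-13.17,-0.357,0,0,8.5],[-0.19,-9.62,-13.17,-0.357,0,0,8.5]]

```text
time_s: 0.52
position: [0.2694, -0.385, 0.2444]
tool_rot: [[0.001, 0.629, -0.778], [0.002, -0.778, -0.629], [-1.0, -0.001, -0.002]]
ft_force: [0.4, -0.7, 0.9]
grip_width: 0.0849
```

Request:
carry_out:
  motion:
    - [[-0.2,-4.41,-15.7,-0.357,0,0,8.5],[-0.2,-4.41,-15.7,-0.357,0,0,8.5],[-0.2,-4.41,-15.7,-0.357,0,0,8.5],[-0.2,-4.41,-15.7,-0.357,0,0,8.5],[-0.2,-4.41,-15.7,-0.357,0,0,8.5]]

```text
time_s: 0.93
position: [0.3642, -0.2527, 0.2463]
tool_rot: [[0.001, 0.861, -0.508], [0.002, -0.508, -0.861], [-1.0, -0.0, -0.002]]
ft_force: [-0.4, 0.6, -0.1]
grip_width: 0.0852
```

Request:
carry_out:
  motion:
    - [[-0.2,1.35,-16.25,-0.357,0,0,8.5],[-0.2,1.35,-16.25,-0.357,0,0,8.5],[-0.2,1.35,-16.25,-0.357,0,0,8.5],[-0.2,1.35,-16.25,-0.357,0,0,8.5],[-0.2,1.35,-16.25,-0.357,0,0,8.5]]

```text
time_s: 1.35
position: [0.4592, -0.1206, 0.2481]
tool_rot: [[0.001, 0.984, -0.176], [0.001, -0.176, -0.984], [-1.0, 0.0, -0.001]]
ft_force: [-0.4, -0.5, -0.1]
grip_width: 0.0851
```

Request:
carry_out:
  motion:
    - [[-0.2,6.94,-14.76,-0.357,0,0,8.5],[-0.2,6.94,-14.76,-0.357,0,0,8.5],[-0.2,6.94,-14.76,-0.357,0,0,8.5],[-0.2,6.94,-14.76,-0.357,0,0,8.5],[-0.2,6.94,-14.76,-0.357,0,0,8.5]]

```text
time_s: 1.77
position: [0.5542, 0.0117, 0.2494]
tool_rot: [[0.0, 0.984, 0.178], [0.001, 0.178, -0.984], [-1.0, 0.0, -0.001]]
ft_force: [-0.4, 0.0, -0.2]
grip_width: 0.0849
```

```bash
python3 - <<'E'
from h import *
print(pose(),env.observe()["q"],env.observe()["time_s"]); snap("wrist","w1"); c=cam("w1"); print(c[0],(-c[3].T@c[4]).round(3))
print(proj("w1",[.552,.008,.19]))
plan([.552,.008,.183],down(10),1)
E
```

```text
(array([0.55422897, 0.01171167, 0.24943712]), array([[ 2.22731423e-04,  9.83943951e-01,  1.78477597e-01],
       [ 1.38841021e-03,  1.78477125e-01, -9.83943082e-01],
       [-9.99999011e-01,  4.66955159e-04, -1.32636536e-03]])) [-1.10632511e+01  2.19605823e+01  7.28896584e+01  8.08096030e-02
  8.51525047e+01 -2.13511698e+01] 1.7667
295.7105471539224 [0.539 0.094 0.382]
[314.92931816 226.29781573]
[6.64, -0.11, 0.14] [0.004, -0.0, 0.001]
```

View pics/w1.png

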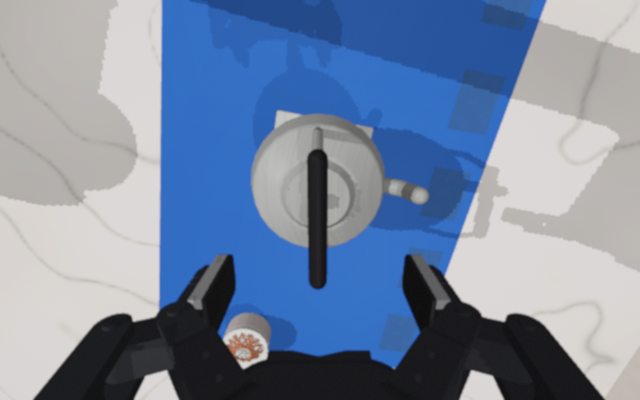

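The wrist view shows the bar vertical at u≈317.5, v 150–288, centred between the jaws. I descend straight down and close.

Request:
carry_out:
  motion:
    - [[2.5,0,0,0,0,0,8.5],[5,0,0,0,0,0,8.5],[6.0,0,0,0,0,0,8.5],[6.6,0,0,0,0,0,8.5],[6.6,0,0,0,0,0,6]]
  grip_force: 50

```text
time_s: 2.23
position: [0.5513, 0.0067, 0.1832]
tool_rot: [[-0.002, 0.985, 0.172], [0.0, 0.172, -0.985], [-1.0, -0.002, -0.001]]
ft_force: [0.7, -0.3, 0.2]
grip_width: 0.0748
```

Request:
carry_out:
  motion:
    - [[0,0,0,0,0,0,0.8],[0,0,0,0,0,0,0.8],[0,0,0,0,0,0,0.8],[0,0,0,0,0,0,0.8],[0,0,0,0,0,0,0.8]]

```text
time_s: 2.65
position: [0.5523, 0.0077, 0.1848]
tool_rot: [[0.002, 0.985, 0.174], [-0.0, 0.174, -0.985], [-1.0, 0.002, 0.0]]
ft_force: [3.1, 0.6, 4.9]
grip_width: 0.0124
```

Request:
carry_out:
  motion:
    - [[0,0,0,0,0,0,0.8],[0,0,0,0,0,0,0.8],[-0.3,0,0,0,0,0,0.8],[-0.6,0,0,0,0,0,0.8],[-1.0,0,0,0,0,0,0.8]]

```text
time_s: 3.07
position: [0.5513, 0.0079, 0.1937]
tool_rot: [[-0.003, 0.985, 0.174], [0.0, 0.174, -0.985], [-1.0, -0.002, -0.001]]
ft_force: [0.3, 0.2, -4.6]
grip_width: 0.0125
```

```bash
python3 - <<'E'
from h import *
p,R=pose();print(p,env.observe()["ft_force"],env.observe()["grip_width"])
plan([.60,-.165,p[2]+.06],R,2,([p[0],p[1],p[2]+.06],R))
E
```

```text
[0.55127673 0.0078686  0.19366708] [ 0.3406661   0.22676347 -4.63551051] 0.012519921381411538
[-0.01, 0.89, 8.94] [0.0, 0.0, 0.0]
[-0.01, 0.89, 8.94] [0.0, 0.0, 0.0]
```

Request:
carry_out:
  motion:
    - [[-1,0,0,0,0,0,0.8],[-2.5,0,0,0,0,0,0.8],[-4,0,0,0,0,0,0.8],[-5.5,0,0,0,0,0,0.8],[-6,0,0,0,0,0,0.8]]

```text
time_s: 3.48
position: [0.5522, 0.0077, 0.2562]
tool_rot: [[0.002, 0.985, 0.174], [-0.001, 0.174, -0.985], [-1.0, 0.002, 0.001]]
ft_force: [0.0, 0.2, -4.0]
grip_width: 0.0125
```

Request:
carry_out:
  motion:
    - [[0,0.1,1,0,0,0,0.8],[0,0.3,3,0,0,0,0.8],[0,0.5,5,0,0,0,0.8],[0,0.7,7,0,0,0,0.8],[0,0.9,9,0,0,0,0.8]]

```text
time_s: 3.9
position: [0.5763, -0.0808, 0.2528]
tool_rot: [[-0.002, 0.985, 0.174], [0.001, 0.174, -0.985], [-1.0, -0.002, -0.001]]
ft_force: [0.3, 0.4, -4.7]
grip_width: 0.012
```

Request:
carry_out:
  motion:
    - [[0,0.2,2.1,0,0,0,0.8],[0,0.4,4.2,0,0,0,0.8],[0,0.6,6.3,0,0,0,0.8],[0,0.8,8,0,0,0,0.8],[0,0.9,8.9,0,0,0,0.8]]

```text
time_s: 4.32
position: [0.6007, -0.168, 0.2524]
tool_rot: [[-0.002, 0.985, 0.172], [0.0, 0.172, -0.985], [-1.0, -0.002, -0.001]]
ft_force: [0.6, 0.2, -4.6]
grip_width: 0.0125
```

Request:
carry_out:
  motion:
    - [[1.5,0,0,0,0,0,0.8],[3,0,0,0,0,0,0.8],[4.5,0,0,0,0,0,0.8],[6,0,0,0,0,0,0.8],[7.5,0,0,0,0,0,0.8]]

```text
time_s: 4.73
position: [0.6003, -0.1653, 0.1775]
tool_rot: [[-0.002, 0.985, 0.174], [0.001, 0.174, -0.985], [-1.0, -0.001, -0.001]]
ft_force: [0.7, -0.1, -4.8]
grip_width: 0.0121
```

Request:
carry_out:
  motion:
    - [[1,0,0,0,0,0,0.8],[2,0,0,0,0,0,0.8],[2.8,0,0,0,0,0,0.8],[3.3,0,0,0,0,0,0.8],[3.3,0,0,0,0,0,0.8]]

```text
time_s: 5.15
position: [0.6005, -0.1653, 0.1452]
tool_rot: [[-0.002, 0.985, 0.174], [0.001, 0.174, -0.985], [-1.0, -0.001, -0.001]]
ft_force: [0.4, -0.5, -5.1]
grip_width: 0.0123
```

```bash
python3 - <<'E'
from h import *
snap("wrist","w2"); snap("scene","s2"); print(pose()[0],env.observe()["ft_force"])
E
```

```text
[ 0.60101694 -0.16548092  0.14662494] [-0.27190663  0.20809303 -3.57420936]
```

View pics/s2.png

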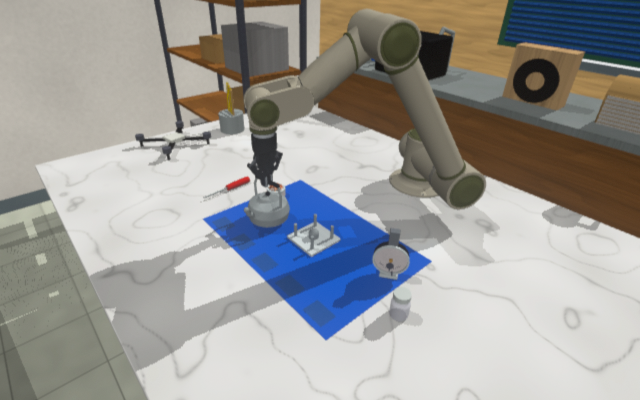

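The teapot hangs upright at (270,208), clear of the bare stand at (313,238), which has four posts and the stud. I lower it slowly.

Request:
carry_out:
  motion:
    - [[0.4,0,0,0,0,0,0.8],[0.8,0,0,0,0,0,0.8],[1.1,0,0,0,0,0,0.8],[1.3,0,0,0,0,0,0.8],[1.4,0,0,0,0,0,0.8]]

```text
time_s: 5.67
position: [0.6007, -0.1654, 0.1318]
tool_rot: [[-0.0, 0.985, 0.174], [0.0, 0.174, -0.985], [-1.0, -0.0, -0.0]]
ft_force: [0.3, -0.5, -4.6]
grip_width: 0.0121
```

Request:
carry_out:
  motion:
    - [[0.05,0,0,0,0,0,0.8],[0.1,0,0,0,0,0,0.8],[0.15,0,0,0,0,0,0.8],[0.2,0,0,0,0,0,0.8],[0.2,0,0,0,0,0,0.8]]

```text
time_s: 6.08
position: [0.6008, -0.1654, 0.1303]
tool_rot: [[0.0, 0.985, 0.174], [-0.0, 0.174, -0.985], [-1.0, 0.0, 0.0]]
ft_force: [-0.4, 0.6, -5.0]
grip_width: 0.0124
```

Request:
carry_out:
  motion:
    - [[0.05,0,0,0,0,0,0.8],[0.1,0,0,0,0,0,0.8],[0.1,0,0,0,0,0,0.8],[0.1,0,0,0,0,0,0.8]]

```text
time_s: 6.42
position: [0.6014, -0.1655, 0.1299]
tool_rot: [[0.002, 0.985, 0.174], [-0.001, 0.174, -0.985], [-1.0, 0.002, 0.001]]
ft_force: [2.3, 0.5, 1.3]
grip_width: 0.012
```

Request:
carry_out:
  motion:
    - [[0.05,0,0,0,0,0,0.8],[0.1,0,0,0,0,0,0.8],[0.1,0,0,0,0,0,0.8],[0.1,0,0,0,0,0,0.8]]

```text
time_s: 6.75
position: [0.6019, -0.1656, 0.1296]
tool_rot: [[0.004, 0.985, 0.174], [-0.001, 0.174, -0.985], [-1.0, 0.004, 0.002]]
ft_force: [3.9, 1.5, 6.8]
grip_width: 0.0122
```

Request:
carry_out:
  motion:
    - [[-0.1,0,0,0,0,0,0.9],[-0.1,0,0,0,0,0,2],[-0.1,0,0,0,0,0,4],[-0.1,0,0,0,0,0,6],[-0.1,0,0,0,0,0,8.5]]

```text
time_s: 7.17
position: [0.6005, -0.1654, 0.1289]
tool_rot: [[-0.001, 0.985, 0.174], [0.0, 0.174, -0.985], [-1.0, -0.001, -0.0]]
ft_force: [-0.1, -0.4, 0.5]
grip_width: 0.0554
```

Request:
carry_out:
  motion:
    - [[0,0,0,0,0,0,8.5],[-1.5,0,0,0,0,0,8.5],[-5,0,0,0,0,0,8.5],[-9,0,0,0,0,0,8.5],[-13,0,0,0,0,0,8.5]]

```text
time_s: 7.58
position: [0.6003, -0.1652, 0.2604]
tool_rot: [[-0.002, 0.985, 0.174], [0.001, 0.174, -0.985], [-1.0, -0.001, -0.001]]
ft_force: [0.6, -0.2, 0.5]
grip_width: 0.0849
```

```bash
python3 - <<'E'
from h import *
print(pose()[0],env.observe()["ft_force"],env.observe()["grip_width"],env.observe()["q"])
print("to gauge");plan([.475,.24,.28],down(30),3)
E
```

```text
[ 0.60032057 -0.16519312  0.26042598] [ 0.61074517 -0.16092293  0.50094796] 0.08486665046208715 [-2.62633076e+01  2.87740291e+01  5.97542005e+01 -4.32432120e-05
  9.15692468e+01 -3.62850964e+01]
to gauge
[-0.64, -1.76, -14.03] [-0.116, -0.0, 0.0]
[-0.64, -0.13, -14.14] [-0.116, -0.0, 0.0]
[-0.65, 1.52, -14.06] [-0.116, -0.0, 0.0]
```

```bash
python3 - <<'E'
from h import *
plan([.487,.26,.225],down(-60),3)
E
```

```text
[1.2, -1.25, -14.61] [0.407, -0.0, 0.001]
[1.19, -6.94, -12.92] [0.407, -0.0, 0.001]
[1.19, -11.49, -9.11] [0.407, -0.0, 0.001]
```

Request:
carry_out:
  motion:
    - [[0,-1.25,-14.6,0.407,0,0,8.5],[0,-1.25,-14.6,0.407,0,0,8.5],[0,-1.25,-14.6,0.407,0,0,8.5],[0,-1.25,-14.6,0.407,0,0,8.5],[0,-1.25,-14.6,0.407,0,0,8.5]]

```text
time_s: 8.0
position: [0.5617, -0.0198, 0.2599]
tool_rot: [[0.0, 0.974, -0.227], [0.001, -0.227, -0.974], [-1.0, -0.0, -0.001]]
ft_force: [1.1, 0.3, 0.6]
grip_width: 0.0854
```

Request:
carry_out:
  motion:
    - [[0,-6.9,-12.9,0.407,0,0,8.5],[0,-6.9,-12.9,0.407,0,0,8.5],[0,-6.9,-12.9,0.407,0,0,8.5],[0,-6.9,-12.9,0.407,0,0,8.5],[0,-6.9,-12.9,0.407,0,0,8.5]]

```text
time_s: 8.42
position: [0.5243, 0.1213, 0.2595]
tool_rot: [[-0.0, 0.804, -0.595], [0.001, -0.595, -0.804], [-1.0, -0.001, -0.001]]
ft_force: [0.8, -0.2, 0.7]
grip_width: 0.0852
```

Request:
carry_out:
  motion:
    - [[3.6,-11.5,-9.1,0.407,0,0,8.5],[3.6,-11.5,-9.1,0.407,0,0,8.5],[3.6,-11.5,-9.1,0.407,0,0,8.5],[3.6,-11.5,-9.1,0.407,0,0,8.5],[3.6,-11.5,-9.1,0.407,0,0,8.5]]

```text
time_s: 8.83
position: [0.4856, 0.263, 0.2214]
tool_rot: [[-0.003, 0.502, -0.865], [0.0, -0.865, -0.502], [-1.0, -0.002, 0.003]]
ft_force: [-0.5, -1.0, -0.1]
grip_width: 0.0851
```

```bash
python3 - <<'E'
from h import *
snap("wrist","w3");print(pose()[0],env.observe()["q"],env.observe()["time_s"]);snap("top","t3");c=cam("w3");print(-c[3].T@c[4])
im=cv2.imread("pics/w3.png");z=cv2.resize(cv2.imread("pics/t3.png")[150:225,275:355],(213,200),interpolation=cv2.INTER_CUBIC)
cv2.imwrite("pics/w3b.png",np.vstack([im,np.pad(z,((0,0),(0,427),(0,0)))]))
p=np.array([.487,.26,0]);
for h in (.153,.135,0):print(h,proj("w3",p+[0,0,h]))
E
```

```text
[0.4867989  0.26084135 0.22216685] [ 1.59007283e+01  2.29554489e+01  7.59389320e+01 -1.88165267e-03
  8.12212906e+01  7.55993545e+01] 8.8833
[0.55730481 0.30557762 0.35326771]
0.153 [324.7233079  215.91581632]
0.135 [324.32541856 207.11136414]
0 [322.53656186 167.5277376 ]
```

View pics/w3b.png

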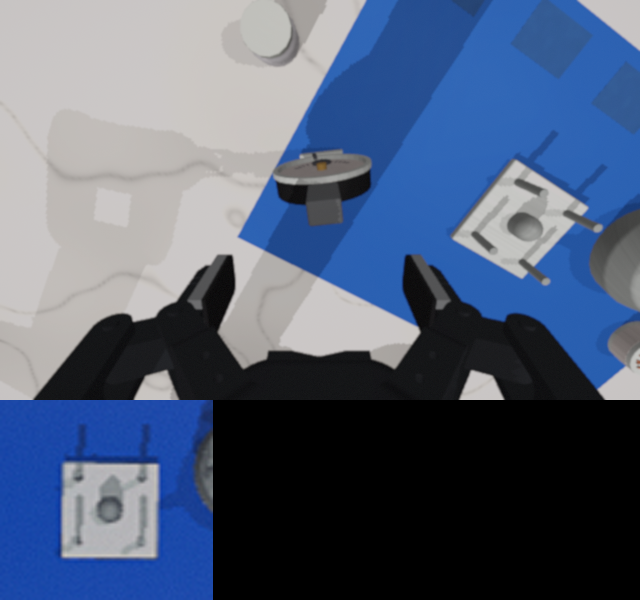

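The wrist view shows the grip block's top, rear edge (309,226)–(343,222), at about a 6° skew, and the dial rim from (275,172) to (371,165). In the top view the stud is at about (315.9,190.5) and the plate is nearly axis-aligned.

```bash
python3 - <<'E'
from h import *
a=atz("w3",309,226,.153);b=atz("w3",343,222,.153);d=a-b
print("block edge",a,b,np.linalg.norm(d),np.degrees(np.arctan2(d[1],d[0])))
a2=atz("w3",307,200,.153);b2=atz("w3",341,197,.153);print("front?",a2,b2)
a=atz("w3",275,173,.062);b=atz("w3",371,163,.062);d=a-b
print("housing",np.linalg.norm(d),np.degrees(np.arctan2(d[1],d[0])))
T=lambda u,v:(275+u*80/213,150+(v-400)*75/200)
for n,u,v,z in (("c",62,463,.01),("c",158,463,.01),("c",158,557,.01),("c",62,557,.01),("stud",109,509,.03),("p",78,478,.055),("p",142,478,.055),("p",78,542,.055),("p",141,542,.055)):print(n,atz("t3",*T(u,v),z).round(4))
C=[atz("w3",u,v,.01) for u,v in((518,158),(588,207),(523,279),(453,237))]
print(np.round(C,4),np.mean(C,0));print([np.degrees(np.arctan2(*(C[i]-C[i-1])[1::-1])).round(1) for i in range(4)])
E
```

```text
block edge [0.47416935 0.26595986 0.153     ] [0.48960758 0.24588457 0.153     ] 0.025325011954144116 127.56087973261563
front? [0.49124114 0.27730101 0.153     ] [0.50548565 0.25737839 0.153     ]
housing 0.09726167714861211 126.29341059995492
c [0.6095 0.0702 0.01  ]
c [ 0.6112 -0.0507  0.01  ]
c [ 0.4931 -0.0522  0.01  ]
c [0.4913 0.068  0.01  ]
stud [0.5508 0.0096 0.03  ]
p [0.586  0.0471 0.055 ]
p [ 0.5871 -0.0304  0.055 ]
p [0.5085 0.0457 0.055 ]
p [ 0.5096 -0.0303  0.055 ]
[[ 0.6142  0.069   0.01  ]
 [ 0.6114 -0.0484  0.01  ]
 [ 0.4924 -0.0516  0.01  ]
 [ 0.4946  0.07    0.01  ]] [0.55315262 0.00973412 0.01      ]
[np.float64(-0.5), np.float64(-91.4), np.float64(-178.5), np.float64(89.0)]
```

```bash
python3 - <<'E'
from h import *
plan([.490,.2613,.222],down(-53),1)
E
```

```text
[0.08, -0.04, -0.3] [-0.118, 0.001, -0.0]
```

Request:
carry_out:
  motion:
    - [[0,-0.04,-0.3,-0.118,0,0,8.5],[2,-0.04,-0.3,-0.118,0,0,8.5],[5,-0.04,-0.3,-0.118,0,0,8.5],[7.5,-0.04,-0.3,-0.118,0,0,8.5],[9.4,-0.04,-0.3,-0.118,0,0,8.5]]

```text
time_s: 9.35
position: [0.4905, 0.2592, 0.1276]
tool_rot: [[-0.001, 0.599, -0.801], [-0.001, -0.801, -0.599], [-1.0, 0.0, 0.001]]
ft_force: [0.5, 1.2, 0.0]
grip_width: 0.0851
```

Request:
carry_out:
  motion:
    - [[0,0,0,0,0,0,8],[0,0,0,0,0,0,5],[0,0,0,0,0,0,3.5],[0,0,0,0,0,0,2.8],[0,0,0,0,0,0,2.2]]
  grip_force: 60

```text
time_s: 9.77
position: [0.4906, 0.261, 0.1305]
tool_rot: [[0.002, 0.599, -0.8], [0.001, -0.8, -0.599], [-1.0, 0.001, -0.002]]
ft_force: [-0.5, -0.0, 0.1]
grip_width: 0.0323
```

Request:
carry_out:
  motion:
    - [[0,0,0,0,0,0,2.0],[0,0,0,0,0,0,2.0],[0,0,0,0,0,0,2.0],[0,0,0,0,0,0,2.0],[0,0,0,0,0,0,2.0]]

```text
time_s: 10.18
position: [0.4905, 0.2613, 0.1305]
tool_rot: [[0.003, 0.6, -0.8], [0.001, -0.8, -0.6], [-1.0, 0.001, -0.002]]
ft_force: [-0.5, 0.9, 6.3]
grip_width: 0.0255
```

```bash
python3 - <<'E'
from h import *
p,R=pose();s=env.observe();print(p,R.round(3),s["ft_force"],s["grip_width"],s["wrist_torque"])
E
```

```text
[0.49052053 0.26130192 0.13048914] [[ 0.003  0.6   -0.8  ]
 [ 0.001 -0.8   -0.6  ]
 [-1.     0.001 -0.002]] [-0.46975537  0.92576344  6.32104724] 0.025457212279405884 [-0.06093975  0.08036498 -0.02417712]
```

```bash
python3 - <<'E'
from h import *
snap("wrist","w4");p,R=pose()
for nm,th in (("pivot",None),("0",0),(".14",.14),(".38",.38)):
    q=p.copy();q[2]=.062; q-=R[:,2]*.0145
    if th is not None: q+= .038*(-np.sin(th)*R[:,1]+np.array([0,0,-np.cos(th)]))
    print(nm,proj("w4",q).round(1))
im=cv2.imread("pics/w4.png")[120:270,240:400];cv2.imwrite("pics/w4z.png",cv2.resize(im,(640,600),interpolation=cv2.INTER_CUBIC))
E
```

```text
pivot [319.9 197.4]
0 [319.7 182.8]
.14 [313.4 182.9]
.38 [302.7 183.7]
```

View pics/w4z.png

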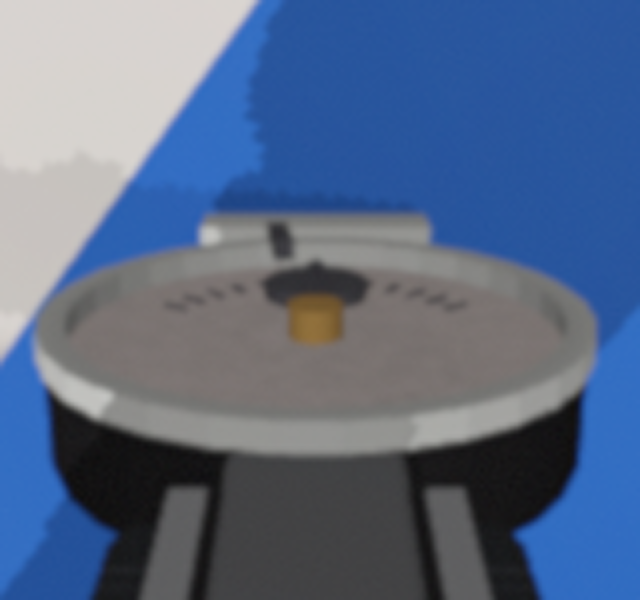

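The dial is clearly visible (4x crop, offset 240,120). The pointer tip is at (317,264) and the brass pivot at (316,303). The mark bar runs from (278,225) at its outer end to (286,257) at its inner end. I compute its angle by intersecting rays with the dial plane.

```bash
python3 - <<'E'
from h import *
p,R=pose();xg=-R[:,2];yg=-R[:,1];c=p.copy();c[2]=.062
for d in (.008,.011,.0145,.018):
    out=[]
    for u,v in((286,257),(278,225),(317,264),(316,303)):
        o,r=ray("w4",240+u/4,120+v/4);X=o+r*(((c+xg*d)-o)@xg)/(r@xg)-c
        y,z=X@yg,X[2];out.append((round(1e3*np.hypot(y,z),1),round(float(np.arctan2(y,-z)),3),round(y*1e3,1)))
    print(d,out)
E
```

```text
0.008 [(np.float64(55.9), 0.132, np.float64(7.4)), (np.float64(84.1), 0.119, np.float64(10.0)), (np.float64(49.9), 0.008, np.float64(0.4)), (np.float64(22.9), 0.028, np.float64(0.6))]
0.011 [(np.float64(45.7), 0.156, np.float64(7.1)), (np.float64(72.8), 0.133, np.float64(9.6)), (np.float64(39.9), 0.01, np.float64(0.4)), (np.float64(14.0), 0.047, np.float64(0.7))]
0.0145 [(np.float64(34.0), 0.202, np.float64(6.8)), (np.float64(59.7), 0.155, np.float64(9.2)), (np.float64(28.3), 0.016, np.float64(0.4)), (np.float64(3.7), 0.184, np.float64(0.7))]
0.018 [(np.float64(22.4), 0.296, np.float64(6.5)), (np.float64(46.6), 0.19, np.float64(8.8)), (np.float64(16.6), 0.028, np.float64(0.5)), (np.float64(6.8), 3.041, np.float64(0.7))]
```

```bash
cat >> h.py <<'E'
def onstud(th,gap,L=.1305,B=(.551,.009,.024),h=0):  # gauge x heading 90+h
    Rz=Ro.from_euler("z",h,degrees=True).as_matrix()
    n=Rz@[-np.sin(th),0,np.cos(th)]; y=Rz@[np.cos(th),0,np.sin(th)]
    return np.array(B)+n*(.016+gap+L), np.c_[-n,y,np.cross(-n,y)]
E
python3 - <<'E'
from h import *
p,R=pose(); q,Q=onstud(.175,.065); print(q)
plan(q,Q,3,(p+[0,0,.08],R))
E
```

```text
[0.51417613 0.009      0.23226966]
[-0.73, 7.2, 4.41] [-0.308, 0.026, 0.053]
[-0.53, 5.56, 6.38] [-0.308, 0.026, 0.053]
[-0.48, 3.39, 7.76] [-0.308, 0.026, 0.053]
```

Request:
carry_out:
  motion:
    - [[-0.5,0,0,0,0,0,2.0],[-2,0,0,0,0,0,2.0],[-4,0,0,0,0,0,2.0],[-6.5,0,0,0,0,0,2.0],[-8,0,0,0,0,0,2.0]]

```text
time_s: 10.65
position: [0.49, 0.2612, 0.2112]
tool_rot: [[0.001, 0.6, -0.8], [0.0, -0.8, -0.6], [-1.0, 0.0, -0.001]]
ft_force: [0.5, 0.6, -3.5]
grip_width: 0.0253
```

Request:
carry_out:
  motion:
    - [[-0.14,1.44,0.88,-0.062,0.005,0.011,2.0],[-0.29,2.88,1.76,-0.123,0.01,0.021,2.0],[-0.44,4.32,2.65,-0.185,0.016,0.032,2.0],[-0.58,5.76,3.53,-0.246,0.021,0.042,2.0],[-0.73,7.2,4.41,-0.308,0.026,0.053,2.0]]

```text
time_s: 11.07
position: [0.4973, 0.1763, 0.2163]
tool_rot: [[0.055, 0.814, -0.578], [-0.019, -0.578, -0.816], [-0.998, 0.055, -0.016]]
ft_force: [-0.3, 1.3, -4.0]
grip_width: 0.025
```

Request:
carry_out:
  motion:
    - [[-0.11,1.11,1.28,-0.062,0.005,0.011,2.0],[-0.21,2.22,2.55,-0.123,0.01,0.021,2.0],[-0.32,3.34,3.83,-0.185,0.016,0.032,2.0],[-0.42,4.45,5.1,-0.246,0.021,0.042,2.0],[-0.53,5.56,6.38,-0.308,0.026,0.053,2.0]]

```text
time_s: 11.48
position: [0.505, 0.0922, 0.2235]
tool_rot: [[0.113, 0.947, -0.302], [-0.019, -0.302, -0.953], [-0.993, 0.113, -0.016]]
ft_force: [0.5, 0.6, -3.9]
grip_width: 0.0254
```

Request:
carry_out:
  motion:
    - [[-0.1,0.68,1.55,-0.062,0.005,0.011,2.0],[-0.19,1.36,3.1,-0.123,0.01,0.021,2.0],[-0.29,2.03,4.66,-0.185,0.016,0.032,2.0],[-0.38,2.71,6.2,-0.246,0.021,0.042,2.0],[-0.48,3.39,7.76,-0.308,0.026,0.053,2.0]]

```text
time_s: 11.9
position: [0.5128, 0.0082, 0.2309]
tool_rot: [[0.169, 0.986, 0.002], [-0.001, 0.002, -1.0], [-0.986, 0.169, 0.001]]
ft_force: [-0.2, 0.6, -3.7]
grip_width: 0.0251
```

Request:
carry_out:
  motion:
    - [[0,0,0,0,0,0,2.0],[0,0,0,0,0,0,2.0]]

```text
time_s: 12.07
position: [0.5129, 0.0084, 0.2308]
tool_rot: [[0.168, 0.986, -0.004], [-0.001, -0.004, -1.0], [-0.986, 0.168, 0.001]]
ft_force: [-0.4, 0.5, -3.3]
grip_width: 0.0252
```

```bash
python3 - <<'E'
from h import *
p,R=pose();s=env.observe();print(p,R.round(3),s["ft_force"],s["time_s"],s["q"])
snap("wrist","w5");snap("scene","s5")
q,Q=onstud(.175,.01); plan(q,Q,1)
a=cv2.imread("pics/w5.png");b=cv2.resize(cv2.imread("pics/s5.png")[175:255,275:355],(200,200),interpolation=cv2.INTER_CUBIC)
c=cv2.resize(a[120:220,240:400],(320,200),interpolation=cv2.INTER_CUBIC)
o=np.zeros((600,640,3),np.uint8);o[:400]=a;o[400:,:200]=b;o[400:,250:570]=c;cv2.imwrite("pics/c5.png",o)
E
```

```text
[0.51293495 0.00837727 0.2308266 ] [[ 0.168  0.986 -0.004]
 [-0.001 -0.004 -1.   ]
 [-0.986  0.168  0.001]] [-0.35932085  0.54024508 -3.25790203] 12.0667 [-13.37307574  14.6790623   87.70939076   2.32599326  68.17601977
 -13.82732847]
[5.38, 0.17, 0.03] [-0.002, 0.001, 0.005]
```

View pics/c5.png

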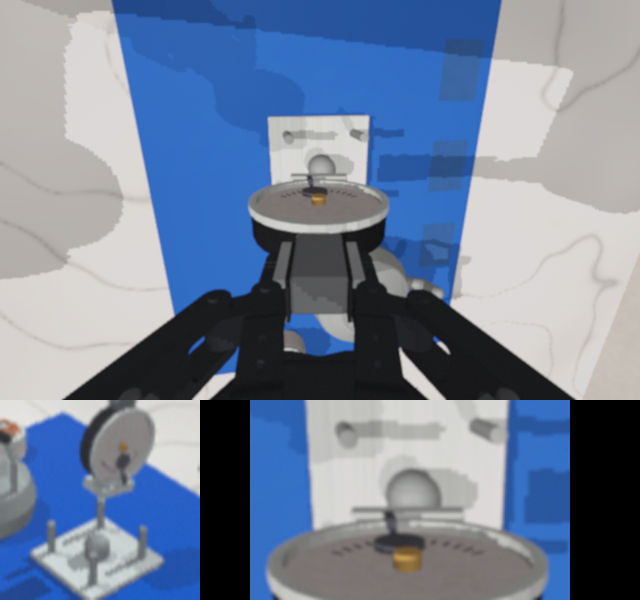

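The gauge hangs tilted over the stud, square to the posts, with the pointer near the mark. The stud shows at (321,163) in the wrist view. I lower it along the tool axis to about 8 mm, then creep.

Request:
carry_out:
  motion:
    - [[1.2,0.1,0,0,0,0.005,2.0],[2.4,0.15,0,0,0,0.005,2.0],[3.6,0.17,0,0,0,0.005,2.0],[4.8,0.17,0,0,0,0.005,2.0],[5.5,0.17,0,0,0,0.005,2.0]]

```text
time_s: 12.58
position: [0.524, 0.0097, 0.1758]
tool_rot: [[0.173, 0.985, -0.001], [-0.001, -0.001, -1.0], [-0.985, 0.173, 0.0]]
ft_force: [-0.6, -0.5, -3.9]
grip_width: 0.0253
```

Request:
carry_out:
  motion:
    - [[0.15,0,0,0,0,0,2.0],[0.3,0,0,0,0,0,2.0],[0.4,0,0,0,0,0,2.0],[0.5,0,0,0,0,0,2.0],[0.5,0,0,0,0,0,2.0]]

```text
time_s: 13.0
position: [0.5254, 0.0087, 0.1726]
tool_rot: [[0.175, 0.984, -0.002], [-0.002, -0.002, -1.0], [-0.984, 0.175, 0.001]]
ft_force: [-0.8, -0.3, -3.9]
grip_width: 0.025
```

```bash
python3 - <<'E'
from h import *
p,R=pose();s=env.observe();print(p,R.round(3),s["ft_force"],s["time_s"],proj("w5",[.551,.009,.03]))
q,Q=onstud(.175,0); plan(q,Q,1)
E
```

```text
[0.52540832 0.00872273 0.17263379] [[ 0.175  0.984 -0.002]
 [-0.002 -0.002 -1.   ]
 [-0.984  0.175  0.001]] [-0.77305581 -0.30106562 -3.92905467] 13.0 [322.05137446 171.1290003 ]
[0.43, -0.07, -0.03] [-0.002, 0.002, -0.001]
```

Request:
carry_out:
  motion:
    - [[0.1,0,0,0,0,0,2.0],[0.2,0,0,0,0,0,2.0],[0.3,0,0,0,0,0,2.0],[0.3,0,0,0,0,0,2.0],[0.3,0,0,0,0,0,2.0]]

```text
time_s: 13.42
position: [0.5258, 0.0087, 0.1693]
tool_rot: [[0.175, 0.985, -0.002], [-0.001, -0.002, -1.0], [-0.985, 0.175, 0.001]]
ft_force: [-0.2, -0.3, -4.3]
grip_width: 0.0248
```

Request:
carry_out:
  motion:
    - [[0.05,0,0,0,0,0,2.0],[0.1,0,0,0,0,0,2.0],[0.1,0,0,0,0,0,2.0],[0.1,0,0,0,0,0,2.0]]

```text
time_s: 13.75
position: [0.526, 0.0087, 0.1683]
tool_rot: [[0.175, 0.985, -0.002], [-0.001, -0.002, -1.0], [-0.985, 0.175, 0.001]]
ft_force: [0.6, 0.3, -5.2]
grip_width: 0.025
```

Request:
carry_out:
  motion:
    - [[0.05,0,0,0,0,0,2.0],[0.1,0,0,0,0,0,2.0],[0.1,0,0,0,0,0,2.0],[0.1,0,0,0,0,0,2.0]]

```text
time_s: 14.08
position: [0.5263, 0.0087, 0.1678]
tool_rot: [[0.176, 0.984, -0.002], [-0.002, -0.001, -1.0], [-0.984, 0.176, 0.001]]
ft_force: [-2.3, 0.7, 3.3]
grip_width: 0.0253
```

Request:
carry_out:
  motion:
    - [[0.03,0,0,0,0,0,2.0],[0.05,0,0,0,0,0,2.0],[0.05,0,0,0,0,0,2.0],[0.05,0,0,0,0,0,2.0]]

```text
time_s: 14.42
position: [0.5264, 0.0086, 0.1677]
tool_rot: [[0.176, 0.984, -0.002], [-0.002, -0.001, -1.0], [-0.984, 0.176, 0.002]]
ft_force: [-5.3, -0.6, 7.4]
grip_width: 0.025
```

Contact is made at about 12 N. I ease back a little, let the pointer settle and look.

Request:
carry_out:
  motion:
    - [[-0.05,0,0,0,0,0,2.0],[-0.05,0,0,0,0,0,2.0],[-0.05,0,0,0,0,0,2.0],[-0.05,0,0,0,0,0,2.0],[-0.05,0,0,0,0,0,2.0]]

```text
time_s: 14.83
position: [0.5263, 0.0086, 0.1678]
tool_rot: [[0.176, 0.984, -0.002], [-0.002, -0.001, -1.0], [-0.984, 0.176, 0.001]]
ft_force: [-3.6, 0.7, 5.8]
grip_width: 0.0249
```

Request:
carry_out:
  motion:
    - [[0,0,0,0,0,0,2.0],[0,0,0,0,0,0,2.0],[0,0,0,0,0,0,2.0],[0,0,0,0,0,0,2.0],[0,0,0,0,0,0,2.0]]

```text
time_s: 15.25
position: [0.5263, 0.0086, 0.1678]
tool_rot: [[0.176, 0.984, -0.002], [-0.002, -0.001, -1.0], [-0.984, 0.176, 0.001]]
ft_force: [-2.6, 0.3, 6.6]
grip_width: 0.0248
```

```bash
python3 - <<'E'
from h import *
snap("wrist","w6");snap("scene","s6");s=env.observe();print(s["ft_force"],s["wrist_torque"],np.abs(s["qvel"]).max())
b=cv2.resize(cv2.imread("pics/s6.png")[160:260,265:365],(200,200),interpolation=cv2.INTER_CUBIC)
c=cv2.resize(cv2.imread("pics/w6.png")[165:215,270:370],(800,400),interpolation=cv2.INTER_CUBIC)
o=np.zeros((600,800,3),np.uint8);o[:400]=c;o[400:,:200]=b;cv2.imwrite("pics/c6.png",o)
E
```

```text
[-3.08644805  0.38151916  5.02749947] [0.0366279  0.76310357 0.03136287] 0.05774709915939684
```

View pics/c6.png

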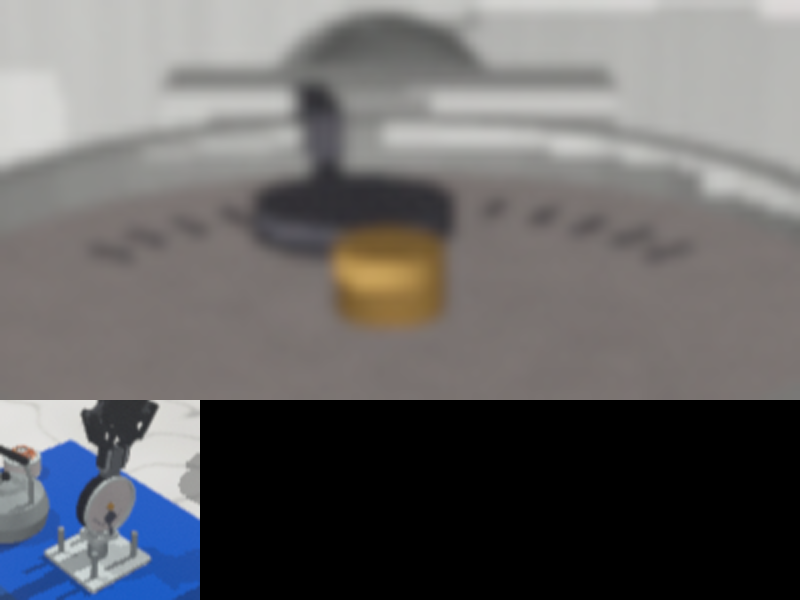

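The pointer tip (327,175 in the 8x crop) sits right at the inner end of the mark (about 326,163), within ~0.01 rad. The foot is on the stud and clear of the posts. The press is about 9 N, so I ease slightly and let it settle.

Request:
carry_out:
  motion:
    - [[-0.03,0,0,0,0,0,2.0],[-0.03,0,0,0,0,0,2.0],[-0.03,0,0,0,0,0,2.0],[-0.03,0,0,0,0,0,2.0],[-0.03,0,0,0,0,0,2.0]]

```text
time_s: 15.77
position: [0.5263, 0.0087, 0.1678]
tool_rot: [[0.175, 0.985, -0.002], [-0.002, -0.002, -1.0], [-0.985, 0.175, 0.001]]
ft_force: [-2.0, -1.2, 5.1]
grip_width: 0.0249
```

Request:
carry_out:
  motion:
    - [[0,0,0,0,0,0,2.0],[0,0,0,0,0,0,2.0],[0,0,0,0,0,0,2.0],[0,0,0,0,0,0,2.0],[0,0,0,0,0,0,2.0]]

```text
time_s: 16.18
position: [0.5263, 0.0087, 0.1678]
tool_rot: [[0.175, 0.985, -0.002], [-0.002, -0.002, -1.0], [-0.985, 0.175, 0.001]]
ft_force: [-2.9, -0.0, 5.7]
grip_width: 0.0251
```

Request:
carry_out:
  motion:
    - [[0,0,0,0,0,0,2.0],[0,0,0,0,0,0,2.0],[0,0,0,0,0,0,2.0],[0,0,0,0,0,0,2.0],[0,0,0,0,0,0,2.0]]

```text
time_s: 16.6
position: [0.5263, 0.0087, 0.1678]
tool_rot: [[0.175, 0.985, -0.002], [-0.002, -0.002, -1.0], [-0.985, 0.175, 0.001]]
ft_force: [-2.3, 1.1, 4.7]
grip_width: 0.0252
```

```bash
python3 - <<'E'
from h import *
snap("wrist","w7");snap("scene","s7");snap("top","t7");s=env.observe();print(s["ft_force"],s["wrist_torque"],np.abs(s["qvel"]).max(),s["time_s"])
b=cv2.resize(cv2.imread("pics/s7.png")[140:320,180:430],(416,300),interpolation=cv2.INTER_CUBIC)
t=cv2.resize(cv2.imread("pics/t7.png")[120:260,190:470],(384,192),interpolation=cv2.INTER_CUBIC)
c=cv2.resize(cv2.imread("pics/w7.png")[170:207,270:370],(800,296),interpolation=cv2.INTER_CUBIC)
o=np.zeros((600,800,3),np.uint8);o[:296]=c;o[300:,:416]=b;o[300:492,416:]=t;cv2.imwrite("pics/c7.png",o)
E
```

```text
[-2.05030133 -0.04895405  5.17441498] [ 0.02092003  0.42833711 -0.01464413] 0.08138513948513058 16.75
```

View pics/c7.png

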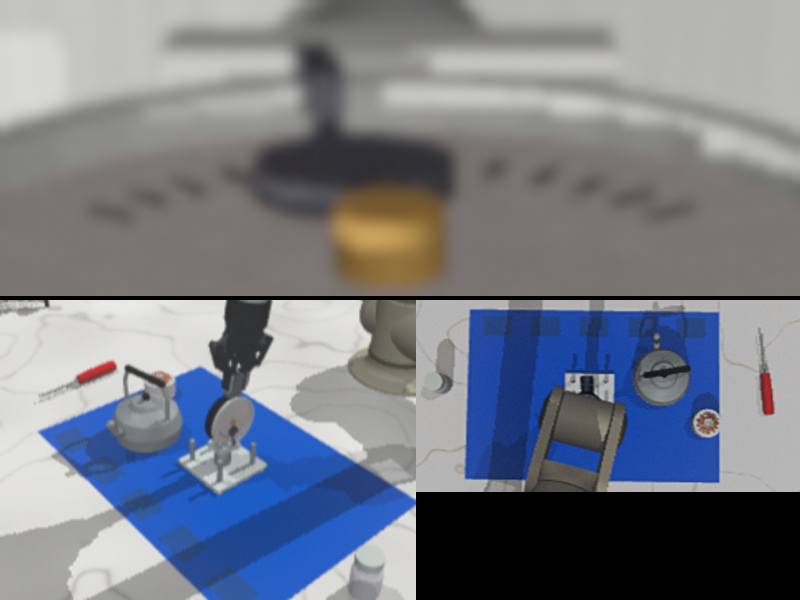

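The pointer is still on the mark (327,135 against 326,120). The teapot stands upright on the mat, and the tin, jar and driver are where they were. I'm handing it in.

```bash
python3 - <<'E'
from h import *
print(env.close_job())
E
```

```text
the job is handed in; nothing more can be done
None
```

The job is done and was handed in at about 16.8 s of the 64 s allowed.

- **Teapot:** I lifted it off the posts by its handle and set it down gently at about (0.60, −0.165), with about 7 N of push at contact. I then released it, and the last pictures show it upright and clear of the stand.
- **Gauge:** I gripped it by its block and rested its foot on the stud. I then tilted it 0.176 rad (10.1°), with its top leaning towards its +y side.
- **Pointer:** in the last wrist picture its tip sits on the inner end of the mark, to within roughly 0.01 rad by eye. This agrees with my earlier measurement of the mark, about 0.175 ± 0.02 rad.
- **Final hold:** the push on the stud is about 9 N. That is the vertical force reading of +5 N against −4 N when the gauge hung free, with about 2 N of sideways force. The arm was steady.
- **Surroundings:** in the last pictures the gauge looks clear of the posts, and the tin, jar and screwdriver look unmoved.
- **Checks that failed or disagreed:** none failed. My estimates of the stud's position from different views differed by a few millimetres. Easing back the last 0.3 mm barely lowered the push.

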